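# Clamp a bearing block in the deburring fixture

## Task

Get the bearing block on the fixture ready for deburring: with a fingertip, slide it across the base plate until its long side lies flush against the fence, then push the toggle clamp's lever over its dead point until it snaps into lock and the plunger holds the block against the end stop. Only push, never lift the block; leave the other things as they are, and finish clear of everything.

Things in the scene. Friction and masses are not known exactly. Their poses are not given: they have to be found in the camera images.
- fixture: clamping fixture fixed to the table: aluminium base plate 320 x 140 x 12 mm (x, y, z). Origin: centre of the plate's underside, on the table; z up. Its x axis is the way the clamp's plunger advances (roughly to the robot's left, yaw varies); -y is the fence side, away from the robot; the +y side of the block's seat is open. Seated, the block's origin is at x 100, y 0, z 12 mm.
- fence (a point): middle of the fence's upright face, at x 90, y -20, z 19 mm in the fixture's frame: a dark bar 80 mm long along x (50 to 130), 12 mm thick, top at z 26 mm
- end_stop (a point): middle of the end stop's upright face, at x 130, y 0, z 27 mm in the fixture's frame: a dark block 90 mm wide along y, top at z 42 mm, facing the plunger
- block: steel bearing block to be clamped, 60 x 40 x 22 mm (x, y, z), round boss 26 mm wide and 12 mm high on top; about 350 g. Origin: centre of its underside. Lies on the plate before the plunger, 12 to 30 mm off the fence, 3 to 11 mm short of the end stop, turned up to 0.12 rad. 2 to 5 N slides it. The closing plunger pushes it along the fence to the end stop, but not to the fence.
- lever (a joint): lever angle, rad: 0 = open, leaning 45 degrees back (to fixture -x); grows as it swings up and forward (to +x) in the fixture's plane y = 0; 1.5 = locked, at its stop, leaning 41 degrees forward. Starts at 0 to 0.12. Resists up to 0.9 N m near 0.6, then less until the dead point at 1.1; some 0.1 past it it snaps to 1.5 and stays. Let go well before, it falls back; at it, it hangs.
- lever_pivot (a point): the lever's pivot, at x -60, y 0, z 55 mm in the fixture's frame, between two steel cheek plates (x -106 to -30, y within 20, top at z 66 mm); before them a guide block, x -27 to 3, y within 13, top at z 41 mm
- lever_end (a point): far end of the lever, on its centre line, 110 mm from the pivot; the lever is round, with a grey plastic grip 20 mm in diameter over its outer 75 mm. Moves with the lever.
- clamp_tip: rubber tip of the plunger, 20 mm in diameter, spring-loaded. Origin: centre of its front face, at x = 47, y = 0, z = 28 mm in the fixture when the lever is at 0; it advances 28 mm when the clamp is locked with nothing in it (the block stops it 5 mm earlier, pressed with about 9 N).
- spare_block: bystander: a second bearing block of the same make, lying on the table away from the fixture; leave it
- dowel: bystander: brass dowel, 16 mm diameter, 32 mm tall, standing loose on the fixture's base plate on the fence side; origin under its centre
- wax_bar: bystander: pale polishing-compound bar, 55 x 26 x 22 mm, loose on the base plate on the open side (opposite the fence), beside the clamp's guide; origin under its centre
- wrench: bystander: wrench lying on the table, right of the fixture
- tin: bystander: can, 70 mm diameter, 90 mm tall, standing on the table right of the fixture
- mug: bystander: mug, 80 mm diameter, 90 mm tall, left of the fixture
- brush: bystander: hand brush lying left of the fixture
Things that resemble listed ones, but are neither listed nor needed, are in the scene too. Leave any pink look-alike of the block alone.

How it is judged:
By the outcome, as a careful person would: the job done as asked, in the order asked, and still so for the second after the job is handed in, with the robot touching nothing.
It also fails if it takes over 48 s, if anything falls off the work surface, if the arm or the gripper's body presses on something with over 40 N, if the wrist force passes 120 N, or if a joint passes its speed limit or range.

## Robot

A 7-joint arm with a two-finger parallel gripper is mounted at the origin on the work surface. World frame = base frame: x ahead of the robot, y to its left, z up, the work surface at z = 0. Lengths are in m, angles in rad, forces in N, time in s.
With the tool pointing down it reaches from about 0.425 to 0.875 m from the base axis. Payload 4.7 kg.
Tool frame: the origin (TCP) lies midway between the tips of the shut fingers; the grasp point (between the pads) lies 19 mm behind it (ctrl.grip_point_offset is the distance from the TCP to the grasp point, in m); z points along the fingers, y is the line along which they close (so a half turn about z gives the same grasp; the last joint's range is limited). The gripper opens to 87 mm and grips with 3 to 60 N. Pads are 19 mm wide; open, the fingers measure 117 mm over their backs; the gripper's body (75 mm by 190 mm) begins 51 mm behind the grasp point.
Start: joints at [-1.266, 0.321, -0.07, 1.45, 0.023, 1.371, -0.057], TCP at [0.186, 0.623, 0.223] pointing down, gripper open.
Joint ranges: [-2.86, 2.86], [-0.3, 2.09], [-1.38, 1.24], [0.06, 2.45], [-1.56, 4.7], [0.09, 2.05], [-2.69, 2.69]. Speed limits (rad/s): [2.57, 2.57, 3.14, 3.14, 3.14, 3.14, 3.14].

## Interface

Orientations are given as a rotation vector (axis times angle).
In Python, from bench import ctrl gives the robot as it stands.
- The arm moves only by the tool move_arm, never from a script. Its argument "increments" is text: rows parted by semicolons, each of 7 numbers parted by spaces: the shift along the world's x, y, z in mm, then the turn, a rotation vector about the world's x, y, z in degrees, then the closure in counts, from 0 (fully open) to 255 (shut). A call has exactly 8 rows; each row shifts and turns the commanded pose from where the row before left it; what a row does not reach is not made up. A row lasts 1/12 s, in which the tool goes at most 41.7 mm and 7.16 degrees, less where a joint would pass 70% of its speed; a pose out of reach is approached as far as the arm can. A call with a gripper value outside its range is refused whole. The fingers move at their own pace and stop on an object; "grip_force" is the grip in N (left out, the last holds). Time passes only in rows, so rows that do not move let the fingers close, or fill a call up. It gives the time, the measured TCP pose, the force, the opening and the grip force at its end, in the units of the state.
- ctrl.get_state(): the state, without advancing time (a new reading comes with each control period).
- ctrl.get_image(name): name is "scene" or "top" or "wrist"; returns a dict with "frame" (384x512x3 uint8, red, green, blue), "depth" (384x512 float32, m along the optical axis (not along the pixel's ray), 0 where there is no reading), "fx", "fy", "cx", "cy" (pixels), "position" and "orientation" of the camera in the world. Camera axes: x right, y down, z forward; pixel columns grow to the right and rows downward; lengths in m; the calibration is good to about 2 mm. A picture is of the moment at which its call begins.
- ctrl.close_job(): hands the job in; it is judged then, once.
Trained networks look in a picture, given as the dict that the camera call returned (one of the last four; its "shot" number tells which), for a name from the list of things; names that differ only in an ending like _2 or _b are one class to them, and where a whole thing is asked for, a point or a joint stands for the part that bears it (a point fixed in the world has none). Each returns a list of dicts, best first, with "score" (0 to 1); they miss things now and then, are a little off and sometimes report something else, mostly with a low value. They report only what shows in the picture. A call takes as long as a camera call. They do not tell look-alikes from the thing itself.
- ctrl.find_in(target, picture): "centre" ([x, y, z] in m, in world coordinates, good to about 4 mm: the middle of the surface that is visible of it).
- ctrl.silhouettes(target, picture): "region" (384x512 bool, what is visible of it).
The state is a dict: "time": time; "joint_positions": joint angles; "qd": joint speeds; "joint_torque": joint torques, N m; "position": TCP position; "tool_rot": TCP orientation; "ft_force": force on the tool from outside, world axes, zero at the start; "torque": the same for the moment, N m; "grip_width": opening from 0.0 (shut) to 1.0 (fully open); "grip_force": force on a finger pad.
Only numpy, scipy, OpenCV 4.12 (cv2) and the standard library are available. Lean on these libraries where they do the work, as an engineer would, in place of code of your own. Each camera call takes 0.05 s, during which the arm holds its last target. There are 200 camera calls.

## Working session

There is one attempt and no reset: what is moved stays moved. The work goes in short steps, Python scripts to look and compute and a tool call to move; the robot and the scene stay as the last step left them, time stands still between calls to the robot, and variables do not carry over. Pictures are saved under pics/ and viewed, at most 10 in all, crops included, and the job is handed in when it is done.

Besides the shell and the picture viewer there is one more tool, called after "Emit:" as a command line: name --argument value ..., lists and objects as JSON in quotes. move_arm: Moves the arm, as the interface text tells. Its arguments: {"type":"object","properties":{"increments":{"type":"string"},"grip_force":{"type":"number"}},"required":["increments"]}

```bash
mkdir -p pics; ls
cat > h.py <<'E'
import numpy as np, cv2
from scipy.spatial.transform import Rotation as R
from bench import ctrl
def save(p,n): cv2.imwrite('pics/'+n+'.png',p['frame'][:,:,::-1])
def cloud(p):
    d=p['depth'];v,u=np.mgrid[:384,:512]
    c=np.stack([(u-p['cx'])/p['fx']*d,(v-p['cy'])/p['fy']*d,d],-1)
    o=np.asarray(p['orientation'])
    M=R.from_rotvec(o).as_matrix() if o.shape==(3,) else (o if o.shape==(3,3) else R.from_quat(o).as_matrix())
    return c@M.T+np.asarray(p['position'])
E
python3 - <<'E'
from h import *
t=ctrl.get_image('top');s=ctrl.get_image('scene')
save(t,'t1');save(s,'s1')
print(t['position'],t['orientation'],s['position'],s['orientation'],t['fx'])
for n in ['fixture','block','lever','clamp_tip','dowel','wax_bar','spare_block','lever_end','end_stop','fence','mug','tin']:
    for q,p in(('t',t),('s',s)):
        try: print(n,q,[(np.round(r['centre'],3).tolist(),round(r['score'],2)) for r in ctrl.find_in(n,p)][:4])
        except Exception as e: print(n,q,e)
st=ctrl.get_state();print(st['tool_rot'],st['time'])
E
```

```text
pics
[0.35584115 0.05758688 1.5130421 ] [-2.13626041  2.18879879 -0.11956337] [1.27886462 0.81747064 0.8168745 ] [-0.93838136 -2.29623582  1.24012634] 483.5753469254757
fixture t [([0.574, -0.038, 0.014], 0.93)]
fixture s [([0.59, -0.018, 0.013], 0.92)]
block t [([0.426, 0.085, 0.024], 0.72), ([0.552, 0.224, 0.024], 0.64), ([0.574, 0.071, 0.036], 0.53)]
block s [([0.432, 0.092, 0.022], 0.69), ([0.585, 0.074, 0.036], 0.63), ([0.56, 0.229, 0.024], 0.59)]
lever t [([0.563, -0.118, 0.114], 0.56)]
lever s [([0.571, -0.115, 0.1], 0.6), ([0.621, -0.425, 0.003], 0.39), ([0.534, 0.01, 0.032], 0.21)]
clamp_tip t [([0.49, 0.395, 0.02], 0.16)]
clamp_tip s []
dowel t [([0.492, 0.394, 0.019], 0.66)]
dowel s [([0.629, -0.001, 0.034], 0.58)]
wax_bar t [([0.532, 0.006, 0.034], 0.62)]
wax_bar s [([0.533, 0.01, 0.027], 0.55)]
spare_block t [([0.491, 0.397, 0.02], 0.54)]
spare_block s [([0.503, 0.402, 0.023], 0.87)]
lever_end t [([0.565, -0.116, 0.116], 0.74)]
lever_end s [([0.566, -0.109, 0.102], 0.56)]
end_stop t [([0.57, -0.043, 0.013], 0.94)]
end_stop s [([0.591, -0.02, 0.009], 0.83), ([0.403, 0.537, 0.017], 0.26)]
fence t [([0.571, -0.036, 0.014], 0.71)]
fence s [([0.593, -0.022, 0.012], 0.87)]
mug t [([0.624, 0.477, 0.041], 0.77), ([0.41, 0.535, 0.016], 0.31)]
mug s [([0.632, 0.468, 0.062], 0.61)]
tin t [([0.458, -0.391, 0.089], 0.7), ([0.614, -0.437, 0.008], 0.53), ([0.532, 0.01, 0.032], 0.22)]
tin s [([0.476, -0.381, 0.054], 0.77), ([0.536, 0.012, 0.03], 0.71), ([0.628, 0.0, 0.037], 0.46)]
[4.55168888e-01 3.10843483e+00 8.96234987e-05] 1.3
```

View pics/t1.png

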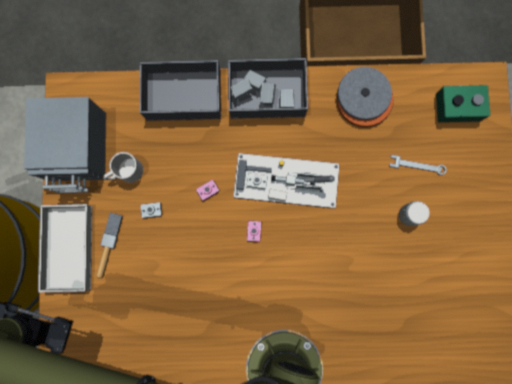

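View pics/s1.png

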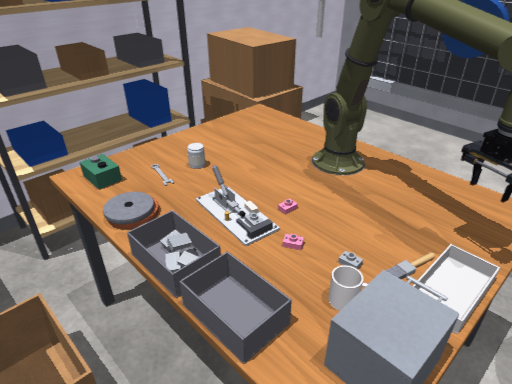

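The top view shows the fixture at about (287,180), with its plunger pointing left. Four things could be the block: the grey one on the plate at (257,180), pink ones at (207,190) and (254,231), and the spare at (151,210). The one on the plate fits the description, so I'll check it in a crop and measure the fixture.

Run:
```python
from h import *
t=ctrl.get_image('top')
c=t['frame'][145:215,225:350,::-1]
cv2.imwrite('pics/c1.png',cv2.resize(c,None,fx=6,fy=6,interpolation=cv2.INTER_CUBIC))
r=ctrl.silhouettes('fixture',t)[0]['region']
P=cloud(t); Z=P[...,2]
print('med plate z',np.median(Z[r]))
# plate outline: fill contours, intersect rays with z=.012
cs,_=cv2.findContours(r.astype(np.uint8),0,1);k=max(cs,key=cv2.contourArea)
m=np.zeros(r.shape,np.uint8);cv2.drawContours(m,[k],-1,1,-1)
g=(t['frame'].min(-1)>120)&(m>0)&(abs(Z-.012)<.008)
pts=P[g][:,:2].astype(np.float32)
(c0,sz,a)=cv2.minAreaRect(pts);print(c0,sz,a,g.sum())
print(cv2.boxPoints((c0,sz,a)))
```

```text
med plate z 0.013873167328338432
(0.5748575925827026, -0.024912714958190918) (0.3191182017326355, 0.13927307724952698) 82.52503204345703 2630
[[ 0.4850553  -0.17405662]
 [ 0.62314487 -0.19217509]
 [ 0.66465986  0.12423119]
 [ 0.5265703   0.14234966]]
```

View pics/c1.png

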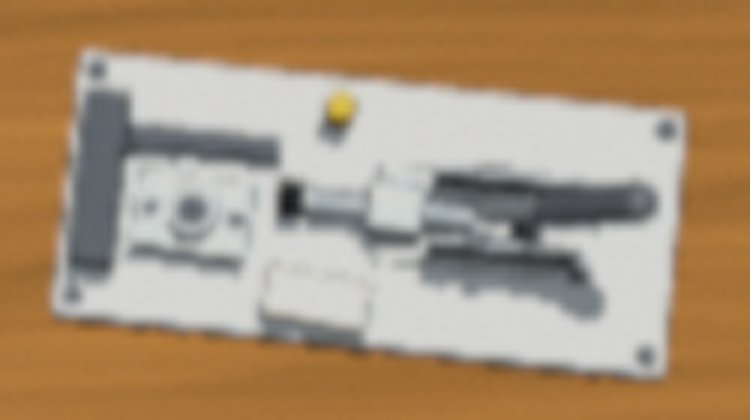

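The crop shows the grey block at (190,207) lying before the black plunger tip, off the fence. The dowel is at (340,107), the wax bar at (315,297) and the lever on the right. The plate fit gives origin (0.575, -0.025) and yaw 82.5°. I'll move to a hover over the open side of the block with the fingers closing.

Emit:
move_arm --increments "14 -23 0 0 0 0.4 255;14 -23 0 0 0 0.4 255;14 -23 0 0 0 0.4 255;14 -23 0 0 0 0.4 255;14 -23 0 0 0 0.4 255;14 -23 0 0 0 0.4 255;14 -23 0 0 0 0.4 255;14 -23 0 0 0 0.4 255" --grip_force 40

```text
time: 2.07
position: [0.299, 0.4375, 0.2228]
tool_rot: [0.368, 3.12, 0.001]
ft_force: [0.7, -0.8, 0.4]
grip_width: 0.481
grip_force: 0.0
```

Emit:
move_arm --increments "14 -23 0 0 0 0.4 255;14 -23 0 0 0 0.4 255;14 -23 0 0 0 0.4 255;14 -23 0 0 0 0.4 255;14 -23 0 0 0 0.4 255;14 -23 0 0 0 0.4 255;14 -23 0 0 0 0.4 255;14 -23 0 0 0 0.4 255"

```text
time: 2.73
position: [0.411, 0.2535, 0.2229]
tool_rot: [0.28, 3.129, 0.001]
ft_force: [0.4, 0.3, 0.8]
grip_width: 0.007
grip_force: 0.0
```

Emit:
move_arm --increments "14 -23 0 0 0 0.4 255;14 -23 0 0 0 0.4 255;14 -23 0 0 0 0.4 255;14 -23 0 0 0 0.4 255;14 -23 0 0 0 0.4 255;14 -23 0 0 0 0.4 255;14 -23 0 0 0 0.4 255;0 0 0 0 0 0 255"

```text
time: 3.4
position: [0.5108, 0.0875, 0.223]
tool_rot: [0.217, 3.132, -0.004]
ft_force: [-0.6, -0.7, 1.2]
grip_width: 0.009
grip_force: 0.0
```

```bash
cat >> h.py <<'E'
O=np.array([.5749,-.0249]);ya=np.deg2rad(82.525)
X=np.array([np.cos(ya),np.sin(ya)]);Y=np.array([-X[1],X[0]])
def fx(p): p=np.asarray(p);d=p[...,:2]-O;return np.stack([d@X,d@Y,p[...,2]],-1)*1000
def st():
    s=ctrl.get_state();M=R.from_rotvec(s['tool_rot']).as_matrix()
    print(round(s['time'],2),'pos',np.round(s['position'],4),'fix',np.round(fx(s['position']),1),'zaxis',M[:,2].round(3),'yaw_y',np.rad2deg(np.arctan2(M[1,1],M[0,1])).round(1),'F',np.round(s['ft_force'],1),'w',round(s['grip_width'],3))
E
python3 - <<'E'
from h import *
st()
w=ctrl.get_image('wrist');save(w,'w1')
P=fx(cloud(w))
for n in ['block','wax_bar','dowel','lever','fixture']:
    for r in ctrl.silhouettes(n,w)[:3]:
        m=r['region'];q=P[m];top=q[(q[:,2]>28)&(q[:,2]<38)]
        v,u=np.nonzero(m)
        print(n,round(r['score'],2),u.mean().round(),v.mean().round(),q.mean(0).round(1),np.percentile(q[:,2],[2,50,98]).round(1), cv2.minAreaRect(top[:,:2].astype(np.float32)) if len(top)>20 else '')
E
```

```text
3.4 pos [0.5108 0.0875 0.223 ] fix [103.1  78.2 223. ] zaxis [ 0.002 -0.003 -1.   ] yaw_y 82.1 F [-0.6 -0.7  1.2] w 0.009
block 0.76 250.0 209.0 [90.8 23.1 36.6] [17.3 34.2 47.4] ((92.79183959960938, 14.197617530822754), (40.01390838623047, 58.517147064208984), 86.77920532226562)
block 0.58 244.0 94.0 [ 85.7 169.2  25.8] [20.3 22.3 35.4] ((85.21698760986328, 168.79766845703125), (24.002758026123047, 24.174211502075195), 89.4057846069336)
block 0.57 360.0 178.0 [239.7  61.3  23.9] [ 2.4 22.1 35.4] ((242.80160522460938, 57.82920837402344), (24.9149112701416, 24.745201110839844), 57.66563034057617)
wax_bar 0.94 201.0 187.0 [27.1 52.9 32.3] [12.8 33.6 35.4] ((25.712739944458008, 50.23839569091797), (26.459096908569336, 54.133628845214844), 85.59882354736328)
lever 0.58 100.0 243.0 [-82.    3.9  93.3] [ 48.2  95.9 124.4] 
fixture 0.92 168.0 206.0 [-20.3  25.8  27.9] [ 10.2  12.8 110.8] ((28.33814239501953, 11.33626937866211), (258.5856628417969, 45.126468658447266), 6.206705093383789)
fixture 0.41 216.0 222.0 [44.4  3.2 35.6] [11.2 35.8 38.5] ((43.524269104003906, 1.3443632125854492), (14.201310157775879, 17.02635383605957), 1.7077994346618652)
```

View pics/w1.png

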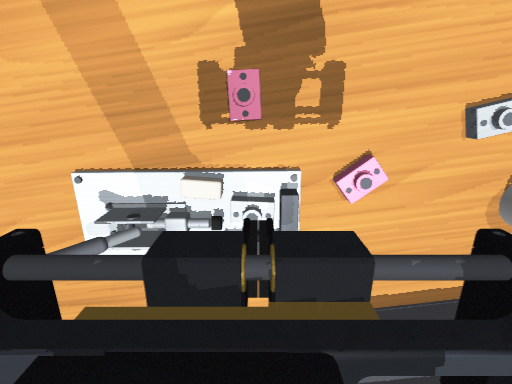

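The wrist view shows the block at (252,208), the wax bar at (202,187) and the lever running left. The block's centre is at fixture (93, 14), turned about 3°. I'll go down on its open side.

Emit:
move_arm --increments "9 -6 0 0 0 0.2 255;9 -6 0 0 0 0.2 255;0 0 -30 0 0 0 255;0 0 -30 0 0 0 255;0 0 -30 0 0 0 255;0 0 -30 0 0 0 255;0 0 -20 0 0 0 255;0 0 0 0 0 0 255"

```text
time: 4.37
position: [0.5224, 0.0822, 0.0782]
tool_rot: [-0.19, -3.128, 0.004]
ft_force: [-1.0, 0.6, -0.1]
grip_width: 0.009
grip_force: 0.0
```

Run:
```python
from h import *
st()
```

```text
4.37 pos [0.5224 0.0822 0.0782] fix [99.4 66.  78.2] zaxis [-0.008 -0.002 -1.   ] yaw_y 83.1 F [-1.   0.6 -0.1] w 0.009
```

Emit:
move_arm --increments "2 -3 -8 0 0 -0.2 255;2 -3 -10 0 0 -0.2 255;1 -1 -10 0 0 -0.2 255;0 0 -10 0 0 0 255;0 0 -10 0 0 0 255;0 0 -8 0 0 0 255;0 0 0 0 0 0 255;0 0 0 0 0 0 255"

```text
time: 5.03
position: [0.531, 0.0747, 0.026]
tool_rot: [-0.21, -3.134, 0.001]
ft_force: [-1.0, -0.9, -0.3]
grip_width: 0.004
grip_force: 0.0
```

Run:
```python
from h import *
st()
```

```text
5.03 pos [0.531  0.0747 0.026 ] fix [93.  56.5 26. ] zaxis [-0.001 -0.    -1.   ] yaw_y 82.3 F [-1.  -0.9 -0.3] w 0.004
```

Emit:
move_arm --increments "0 0 -5 0 0 0 255;4 -0.5 0 0 0 0 255;4 -0.5 0 0 0 0 255;3 -0.4 0 0 0 0 255;3 -0.4 0 0 0 0 255;2 -0.3 0 0 0 0 255;2 -0.3 0 0 0 0 255;2 -0.3 0 0 0 0 255"

```text
time: 5.7
position: [0.5507, 0.0722, 0.0216]
tool_rot: [-0.209, -3.133, -0.0]
ft_force: [-4.6, 1.0, 3.6]
grip_width: 0.005
grip_force: 2.4
```

Run:
```python
from h import *
st()
```

```text
5.7 pos [0.5507 0.0722 0.0216] fix [93.1 36.6 21.6] zaxis [-0.002  0.    -1.   ] yaw_y 82.3 F [-4.6  1.   3.6] w 0.005
```

Contact is made and the block slides at about 4 N. I'll keep pushing towards y≈29.5.

Emit:
move_arm --increments "1.5 -0.2 0 0 0 0 255;1.5 -0.2 0 0 0 0 255;1.5 -0.2 0 0 0 0 255;1 -0.1 0 0 0 0 255;1 -0.1 0 0 0 0 255;0 0 0 0 0 0 255;0 0 0 0 0 0 255;0 0 0 0 0 0 255"

```text
time: 6.37
position: [0.5561, 0.0715, 0.0214]
tool_rot: [-0.209, -3.131, -0.0]
ft_force: [-8.2, 0.8, 7.1]
grip_width: 0.002
grip_force: 4.3
```

Run:
```python
from h import *
st()
```

```text
6.37 pos [0.5561 0.0715 0.0214] fix [93.1 31.1 21.4] zaxis [-0.004  0.    -1.   ] yaw_y 82.4 F [-8.2  0.8  7.1] w 0.002
```

Emit:
move_arm --increments "1 -0.1 0 0 0 0 255;1 -0.1 0 0 0 0 255;1 -0.1 0 0 0 0 255;0 0 0 0 0 0 255;0 0 0 0 0 0 255;0 0 0 0 0 0 255;0 0 0 0 0 0 255;0 0 0 0 0 0 255"

```text
time: 7.03
position: [0.5562, 0.0715, 0.0211]
tool_rot: [-0.208, -3.124, -0.0]
ft_force: [-15.6, 1.1, 13.4]
grip_width: 0.005
grip_force: 7.8
```

Run:
```python
from h import *
st()
```

```text
7.03 pos [0.5562 0.0715 0.0211] fix [93.1 31.1 21.1] zaxis [-0.01   0.001 -1.   ] yaw_y 82.4 F [-15.6   1.1  13.4] w 0.005
```

Emit:
move_arm --increments "-8 1 0 0 0 0 255;-16 2 0 0 0 0 255;-16 2 5 0 0 0 255;-10 1 30 0 0 0 255;0 0 40 0 0 0 255;0 0 40 0 0 0 255;0 0 40 0 0 0 255;0 0 40 0 0 0 255"

```text
time: 7.7
position: [0.5122, 0.0766, 0.2191]
tool_rot: [0.211, 3.13, 0.002]
ft_force: [1.4, -0.5, -1.1]
grip_width: 0.006
grip_force: 0.0
```

Run:
```python
from h import *
st()
w=ctrl.get_image('wrist')
P=fx(cloud(w))
for n in ['block','wax_bar','lever']:
    for r in ctrl.silhouettes(n,w)[:1]:
        m=r['region'];q=P[m];top=q[(q[:,2]>28)&(q[:,2]<38)]
        v,u=np.nonzero(m)
        print(n,round(r['score'],2),u.mean().round(),v.mean().round(),q.mean(0).round(1), cv2.minAreaRect(top[:,:2].astype(np.float32)) if len(top)>20 else '')
        if n=='lever': print(np.percentile(q,[1,5,50,95,99],axis=0).round(0))
cv2.imwrite('pics/w2.png',cv2.resize(w['frame'][120:300,60:320,::-1],None,fx=3,fy=3,interpolation=2))
```

```text
7.7 pos [0.5122 0.0766 0.2191] fix [ 92.4  75.4 219.1] zaxis [ 0.005  0.001 -1.   ] yaw_y 82.3 F [ 1.4 -0.5 -1.1] w 0.006
block 0.91 368.0 177.0 [238.7  61.1  24. ] ((242.8555145263672, 57.457984924316406), (24.92947769165039, 24.82700538635254), 34.15857696533203)
wax_bar 0.8 207.0 186.0 [26.1 53.  33. ] ((25.30355453491211, 50.584617614746094), (26.380935668945312, 54.9898681640625), 86.52831268310547)
lever 0.89 103.0 243.0 [-84.    3.9  94.8] 
[[-206.  -57.    1.]
 [-113.   -7.   55.]
 [ -84.    5.   97.]
 [ -55.   10.  125.]
 [  27.  108.  302.]]
```

View pics/w2.png

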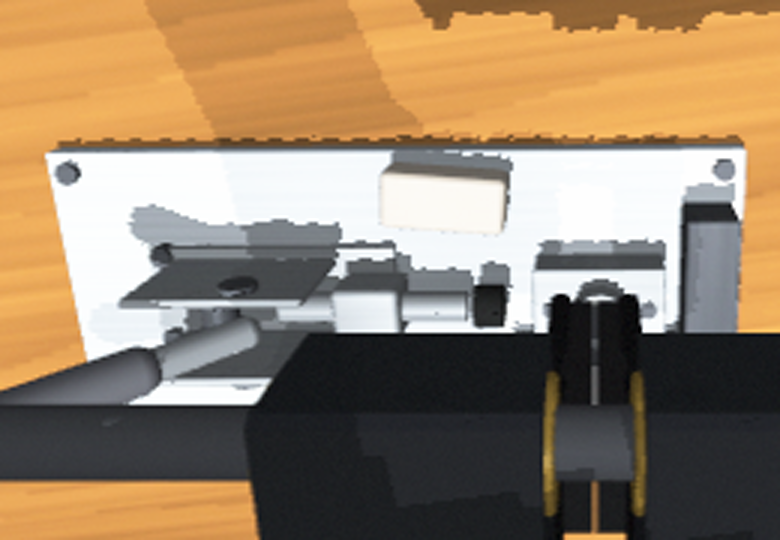

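The block's front edge is now parallel to the plate's edge (block at about (600,265) in the crop), and the wax bar hasn't moved. I'll go behind the lever, turning the fist by -90° on the way.

Emit:
move_arm --increments "0 -10 4 0 0 -5 255;2 -18 4 0 0 -6 255;2 -18 4 0 0 -6 255;2 -18 4 0 0 -6 255;2 -18 4 0 0 -6 255;2 -18 0 0 0 -6 255;2 -18 0 0 0 -6 255;2 -18 0 0 0 -6 255"

```text
time: 8.57
position: [0.5247, -0.0602, 0.2348]
tool_rot: [-1.45, -2.786, 0.002]
ft_force: [0.7, 0.2, 0.5]
grip_width: 0.003
grip_force: 0.0
```

Emit:
move_arm --increments "2 -18 0 0 0 -6 255;2 -18 0 0 0 -6 255;2 -18 0 0 0 -6 255;2 -18 0 0 0 -6 255;2 -18 0 0 0 -6 255;3 -18 0 0 0 -6 255;3 -18 0 0 0 -6 255;6 -10 0 0 0 -1 255"

```text
time: 9.23
position: [0.5459, -0.1982, 0.2348]
tool_rot: [2.373, 2.058, -0.004]
ft_force: [0.3, 0.0, 0.4]
grip_width: 0.004
grip_force: 0.0
```

Run:
```python
from h import *
st();print(np.round(ctrl.get_state()['joint_positions'],2))
t=ctrl.get_image('top');s=ctrl.get_image('scene')
P=fx(cloud(t))
for p,n in((t,'t'),(s,'s')):
    P=fx(cloud(p))
    m=(P[...,0]>55)&(P[...,0]<128)&(P[...,1]>-19)&(P[...,1]<45)&(abs(P[...,2]-34)<5)
    if m.sum()>20: print(n,m.sum(),cv2.minAreaRect(P[m][:,:2].astype(np.float32)))
    m=(P[...,0]>-170)&(P[...,0]<-60)&(abs(P[...,1])<25)&(P[...,2]>70)&(P[...,2]<150)
    q=P[m]
    if len(q)>10:
        print('lever',len(q),q.mean(0).round(1),q[:,0].min().round(1),q[:,2].max().round(1), np.median(q[:,1]).round(1))
        print(q[np.argsort(q[:,0])][::max(1,len(q)//8)].round(0).tolist())
S=cv2.resize(s['frame'][150:260,180:300,::-1],None,fx=5,fy=5,interpolation=2);cv2.imwrite('pics/s2.png',S)
```

```text
9.23 pos [ 0.5459 -0.1982  0.2348] fix [-175.6    6.3  234.8] zaxis [-0.002 -0.002 -1.   ] yaw_y -8.1 F [0.3 0.  0.4] w 0.004
[-0.37  0.2   0.77  1.64 -0.14  1.36  0.28]
t 161 ((93.08956146240234, 0.6026401519775391), (60.14834213256836, 38.818115234375), 0.7227378487586975)
lever 155 [-99.6   0.9 114.5] -130.9 149.9 1.1
[[-131.0, 3.0, 138.0], [-122.0, 5.0, 145.0], [-115.0, 4.0, 132.0], [-108.0, -2.0, 130.0], [-101.0, -6.0, 116.0], [-94.0, 3.0, 111.0], [-85.0, 0.0, 106.0], [-77.0, 6.0, 77.0], [-65.0, 1.0, 75.0]]
s 87 ((94.05180358886719, -0.20565414428710938), (59.583919525146484, 37.52731704711914), 1.0380396842956543)
lever 128 [-95.1  -3.9 108.5] -127.0 141.8 -4.9
[[-127.0, 1.0, 139.0], [-114.0, -7.0, 127.0], [-108.0, -11.0, 128.0], [-101.0, 4.0, 117.0], [-95.0, -7.0, 116.0], [-89.0, -8.0, 103.0], [-83.0, -8.0, 89.0], [-73.0, 2.0, 82.0]]
```

View pics/s2.png

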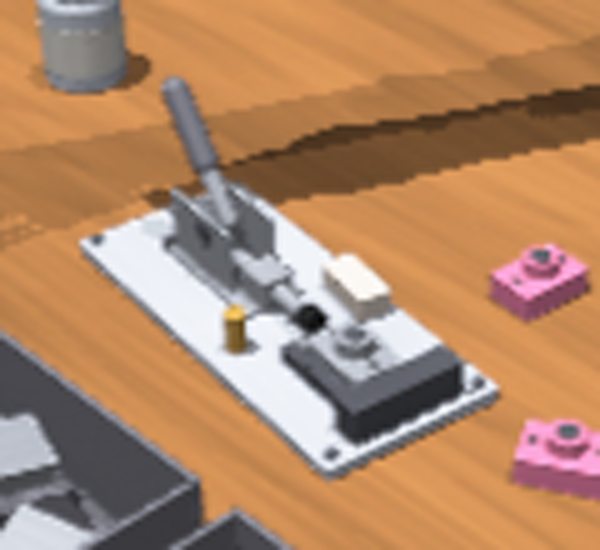

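The block sits flush against the fence, its centre at fixture (93, 0.3) and its yaw about 0. The lever is still open in the view at (190,130). I'll go down behind the lever's end.

Emit:
move_arm --increments "3 -0.4 0 0 0 0 255;2 -0.3 -10 0 0 0 255;0 0 -25 0 0 0 255;0 0 -25 0 0 0 255;0 0 -25 0 0 0 255;0 0 -25 0 0 0 255;0 0 -12 0 0 0 255;0 0 0 0 0 0 255"

```text
time: 10.0
position: [0.5497, -0.1939, 0.1109]
tool_rot: [-2.359, -2.067, 0.006]
ft_force: [0.1, 0.4, 0.1]
grip_width: 0.006
grip_force: 0.0
```

Run:
```python
from h import *
st()
```

```text
10.0 pos [ 0.5497 -0.1939  0.1109] fix [-170.8    3.   110.9] zaxis [-0.006  0.001 -1.   ] yaw_y -7.6 F [0.1 0.4 0.1] w 0.006
```

Emit:
move_arm --increments "1.5 3.8 0 0 0 0 255;1.5 3.8 0 0 0 0 255;1.5 3.8 0 0 0 0 255;0.5 4 1 0 0 0 255;0.5 4 1 0 0 0 255;0.5 4 1 0 0 0 255;0.5 4 1 0 0 0 255;0.5 4 1 0 0 0 255"

```text
time: 10.67
position: [0.5589, -0.1643, 0.1199]
tool_rot: [2.364, 2.068, -0.0]
ft_force: [-2.9, -5.4, 3.9]
grip_width: 0.005
grip_force: 3.8
```

Run:
```python
from h import *
st()
```

```text
10.67 pos [ 0.5589 -0.1643  0.1199] fix [-140.3   -2.3  119.9] zaxis [ 0.    -0.001 -1.   ] yaw_y -7.6 F [-2.9 -5.4  3.9] w 0.005
```

Emit:
move_arm --increments "0.2 4 1 0 0 0 255;0.2 4 1 0 0 0 255;0.2 4 1 0 0 0 255;0.2 4 1 0 0 0 255;0.3 4 1 0 0 0 255;0.3 4 1 0 0 0 255;0.3 4 1 0 0 0 255;0.3 4 1 0 0 0 255"

```text
time: 11.33
position: [0.5606, -0.1418, 0.1308]
tool_rot: [2.364, 2.054, -0.008]
ft_force: [-5.3, -14.8, 12.1]
grip_width: 0.007
grip_force: 8.0
```

Run:
```python
from h import *
st()
```

```text
11.33 pos [ 0.5606 -0.1418  0.1308] fix [-117.8   -1.   130.8] zaxis [ 0.003 -0.011 -1.   ] yaw_y -8.0 F [ -5.3 -14.8  12.1] w 0.007
```

Emit:
move_arm --increments "0.5 4 0 0 0 0 255;0.5 4 0 0 0 0 255;0.5 4 0 0 0 0 255;0.5 4 0 0 0 0 255;0.5 4 0 0 0 0 255;0.5 4 0 0 0 0 255;0.5 4 0 0 0 0 255;0.5 4 0 0 0 0 255"

```text
time: 12.0
position: [0.5648, -0.1068, 0.1296]
tool_rot: [2.365, 2.058, -0.005]
ft_force: [-2.7, -10.1, 7.5]
grip_width: 0.006
grip_force: 5.2
```

Run:
```python
from h import *
st()
```

```text
12.0 pos [ 0.5648 -0.1068  0.1296] fix [-82.5  -0.6 129.6] zaxis [ 0.002 -0.007 -1.   ] yaw_y -7.9 F [ -2.7 -10.1   7.5] w 0.006
```

Emit:
move_arm --increments "0.5 4 0 0 0 0 255;0.5 4 0 0 0 0 255;0.5 4 0 0 0 0 255;0.5 4 0 0 0 0 255;0.5 4 0 0 0 0 255;0.5 4 0 0 0 0 255;0.5 4 0 0 0 0 255;0.5 4 0 0 0 0 255"

```text
time: 12.67
position: [0.5689, -0.0676, 0.1275]
tool_rot: [-2.365, -2.067, -0.001]
ft_force: [-0.1, 0.1, -0.2]
grip_width: 0.004
grip_force: 0.0
```

Run:
```python
from h import *
st()
```

```text
12.67 pos [ 0.5689 -0.0676  0.1275] fix [-43.1   0.4 127.5] zaxis [ 0.     0.001 -1.   ] yaw_y -7.7 F [-0.1  0.1 -0.2] w 0.004
```

The force has gone, so it probably snapped. I'll back off, rise and check.

Emit:
move_arm --increments "-2 -15 0 0 0 0 255;-3 -25 0 0 0 0 255;-1 -10 20 0 0 0 255;0 0 35 0 0 0 255;0 0 35 0 0 0 255;0 -15 30 0 0 0 255;-10 -30 0 0 0 0 255;-10 -30 0 0 0 0 255"

```text
time: 13.33
position: [0.5449, -0.1915, 0.2495]
tool_rot: [2.358, 2.073, 0.006]
ft_force: [-0.3, 0.0, -0.9]
grip_width: 0.005
grip_force: 0.0
```

Emit:
move_arm --increments "-10 -30 0 0 0 0 255;-10 -30 0 0 0 0 255;-10 -20 0 0 0 0 255;0 0 0 0 0 0 255;0 0 0 0 0 0 255;0 0 0 0 0 0 255;0 0 0 0 0 0 255;0 0 0 0 0 0 255"

```text
time: 14.0
position: [0.5139, -0.2714, 0.2473]
tool_rot: [-2.361, -2.071, -0.001]
ft_force: [-0.2, 0.3, -0.1]
grip_width: 0.005
grip_force: 0.0
```

Run:
```python
from h import *
st()
t=ctrl.get_image('top');s=ctrl.get_image('scene')
for p,n in((t,'t'),(s,'s')):
    P=fx(cloud(p))
    m=(P[...,0]>55)&(P[...,0]<130)&(P[...,1]>-19)&(P[...,1]<45)&(abs(P[...,2]-34)<5)
    print(n,cv2.minAreaRect(P[m][:,:2].astype(np.float32)))
    m=(P[...,0]>-170)&(P[...,0]<40)&(abs(P[...,1])<25)&(P[...,2]>85)&(P[...,2]<170);q=P[m]
    print('lever',len(q),np.percentile(q,[2,50,98],axis=0).round(0).tolist())
    for k in('wax_bar','dowel'): print(k,[(fx(r['centre']).round(0).tolist(),round(r['score'],2)) for r in ctrl.find_in(k,p)][:2])
a=cv2.resize(s['frame'][150:260,180:300,::-1],(600,550),interpolation=2)
cv2.imwrite('pics/s3.png',a)
```

```text
14.0 pos [ 0.5139 -0.2714  0.2473] fix [-252.3   28.5  247.3] zaxis [-0.     0.001 -1.   ] yaw_y -7.5 F [-0.2  0.3 -0.1] w 0.005
t ((92.45032501220703, 0.45888710021972656), (38.703861236572266, 74.7842788696289), 89.9522476196289)
lever 118 [[-39.0, -9.0, 88.0], [-12.0, 1.0, 122.0], [13.0, 9.0, 140.0]]
wax_bar [([29.0, 47.0, 31.0], 0.42)]
dowel []
s ((91.97897338867188, -0.43718910217285156), (37.49451446533203, 63.33674621582031), 87.66092681884766)
lever 69 [[-27.0, -11.0, 89.0], [4.0, -8.0, 120.0], [17.0, 3.0, 139.0]]
wax_bar []
dowel [([30.0, -50.0, 34.0], 0.6)]
```

View pics/s3.png

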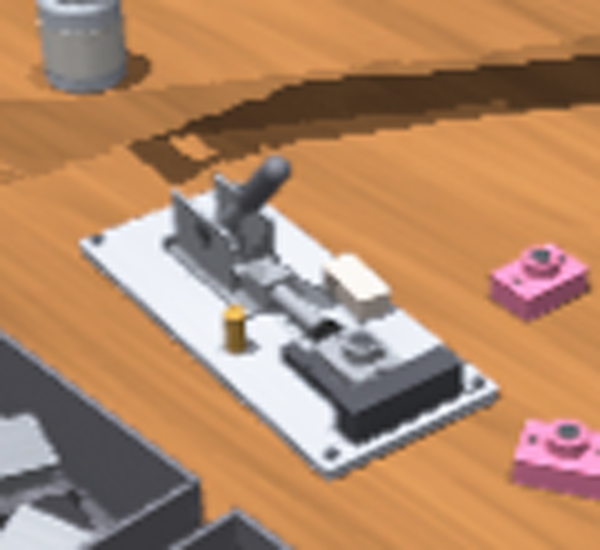

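The lever is locked forward at (265,180) in the crop, with its end at about x 13. The block reaches x≈130 at the end stop, is flush with the fence, and the bystanders are in place. The arm is clear, so I'll hand in.

```bash
python3 -c "
from bench import ctrl
print(ctrl.close_job())"
```

```text
the job is handed in; nothing more can be done
None
```

The job is handed in at about 14 s: the last pictures showed the block flush against the fence and held at the end stop, the lever locked, the wax bar and dowel where they were, and the arm clear. The hand-in call returned no verdict.

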